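Weigh the vegetables on the two-pan kitchen balance

TASK

Weigh the vegetables on the balance: lay the potato and the red onion that lie near it in its dished pan together with the garlic bulb already lying there, making room between them and letting nothing fall out. Then take steel weights from the slanted wooden stand, the tallest (200 g) first, and set them down gently and upright on the flat pan until the beam is level, with the pointer at rest between its two marks; a weight that is not needed stays off the balance. Leave the other things on the worktop where they are.

Things in the scene. Friction and masses are not known exactly. Their poses are not given: they have to be found in the camera images.
- beam (a joint): beam of the white kitchen balance, with a pointer before an index plate. 0 = level; negative: the dished goods pan is down (goods heavier), positive: the flat weights pan is down. Marks at -0.05 and +0.05 rad, stops at -0.13 and +0.13. 10 g of difference between the pans tilts it 0.016 rad, so it is on a stop from 81 g on; it settles in 1.5 s. Arms 140 mm; the empty pans balance.
- goods_pan: dished steel pan, 178 mm across, on the balance's left (+y) arm; always horizontal; where things lie on it does not matter. Origin on its axis, 25 mm below the top of its floor; rim 27 mm above the floor; z up, x away from the balance's front, -y to the other pan. The floor is flat to 53 mm from the axis, then slopes up. At level the floor is 103 mm above the worktop; it moves up or down by 18 mm.
- weights_pan: flat steel pan, 136 mm across, on the balance's right (-y) arm, with a lip 6 mm high; its flat inside has a radius of 63 mm. Always horizontal; where weights stand on it does not matter. Origin on its axis, 25 mm below the top of its floor; axes as for the goods pan; same height and travel.
- potato_mid (a point): middle of the potato, 60 x 74 x 46 mm: 60 mm along its x axis, 74 mm along its y axis, 46 mm high as it lies. About 90 to 180 g, not known beforehand. It starts on the granite worktop near the balance (a second potato far at the back is not meant).
- red_onion_mid (a point): point on the axis of the small purple-red onion, at its widest, 32 mm above its underside: 64 mm across, 74 mm high with its stem up. About 115 to 160 g, not known beforehand. It starts on the worktop.
- garlic_mid (a point): middle of the garlic bulb that starts in the goods pan, 54 mm across and 55 mm high, 33 g; loose. The point is 25 mm above its underside.
- stand: fixed dark wooden weight stand: a plate 62 x 196 mm, sloping 0.56 rad (32 degrees), its low edge toward the robot, with three equal round recesses (33 mm wide, 8 mm deep) in a row along its y axis at +62, 0 and -62 mm. Origin below the plate on the worktop, z up; the plate rises toward +x. The floors of the recesses are about 45 mm above that.
- weight_200: 200 g steel weight, the tallest: cylinder 30 mm across, 33 mm high, then a thin neck 6 mm high and a knob 14 mm across, 14 mm high (53 mm in all). Origin at the centre of its underside, z along its axis to the knob. Starts in one recess of the stand (which one varies), its axis leaning 0.56 rad from vertical toward the robot's side (the stand's -x).
- weight_100: 100 g steel weight of middle height: as the 200 g one, same width, neck and knob, but the cylinder is 16 mm high (36 mm in all). Origin and axes alike; starts in another recess.
- weight_50: 50 g steel weight, the lowest: as the others, same width, neck and knob, but the cylinder is 8 mm high (28 mm in all), so that in its recess only the knob stands out. Origin and axes alike; starts in another recess.
- spice_jar: spice jar, 44 mm wide, 105 mm high, behind the balance; origin at the centre of its underside. Bystander.
- peeler: peeler lying flat, 47 x 123 x 10 mm, long along its y axis; origin at the centre of its underside. Bystander.
- tablespoon: steel tablespoon lying flat, 198 x 40 x 13 mm, long along its x axis; origin at the centre of its underside. Bystander.

How it is judged (in metres and radians):
On the way, in this order (a step that is already met when the one before it is completed fails the run):
1. the potato, the onion and the garlic lie together in the dished pan (horizontal distance between each of potato_mid, red_onion_mid, garlic_mid and goods_pan below 0.072 m and z of potato_mid in the frame of goods_pan between 0.025 and 0.075 m and z of red_onion_mid in the frame of goods_pan between 0.025 and 0.075 m and z of garlic_mid in the frame of goods_pan between 0.025 and 0.075 m), for 0.2 s.
2. the 200 g weight stands upright on the flat pan (horizontal distance between weight_200 and weights_pan below 0.055 m and z of weight_200 in the frame of weights_pan between 0.02 and 0.031 m and angle between weight_200's own z axis and vertical below 0.12 rad), for 0.2 s.
At the end, for the whole second after the job is handed in: Beam at rest within 0.05 rad of level; potato, onion and garlic in the dished pan (middles within 72 mm of its axis); the 200 g weight upright (7 degrees) on the flat pan within 55 mm of its axis; the 100 g and 50 g weights each stand so too or are off the balance (all of step 1 and all of step 2 and ((horizontal distance between weight_100 and weights_pan below 0.055 m and z of weight_100 in the frame of weights_pan between 0.02 and 0.031 m and angle between weight_100's own z axis and vertical below 0.12 rad) or (horizontal distance between weight_100 and goods_pan above 0.11 m and horizontal distance between weight_100 and weights_pan above 0.085 m)) and ((horizontal distance between weight_50 and weights_pan below 0.055 m and z of weight_50 in the frame of weights_pan between 0.02 and 0.031 m and angle between weight_50's own z axis and vertical below 0.12 rad) or (horizontal distance between weight_50 and goods_pan above 0.11 m and horizontal distance between weight_50 and weights_pan above 0.085 m)) and value of joint beam between -0.05 and 0.05 rad and velocity of joint beam between -0.03 and 0.03 rad/s); the robot touches nothing.
It fails at once if the garlic leaves the dished pan (horizontal distance between garlic_mid and goods_pan above 0.095 m).
It fails at once if a weight is dropped or rammed onto the flat pan (more than 20 N) (contact force between any of weight_200, weight_100, weight_50 and weights_pan above 20 N).
It fails at once if a bystander is pushed more than 30 mm (distance of any of spice_jar, peeler, tablespoon from where it was at the start of the episode above 0.03 m).
It also fails if it takes over 72 s, if anything falls off the work surface, if the arm or the gripper's body presses on something with over 40 N, if the wrist force passes 120 N, or if a joint passes its speed limit or range.

ROBOT

A 6-joint arm with a two-finger parallel gripper is mounted at the origin on a cart in front of the work surface, level with it; the furniture and walls round the work are solid. World frame = base frame: x ahead of the robot, y to its left, z up, the work surface at z = 0. Lengths are in m, angles in degrees, forces in N, time in s.
With the tool pointing down it reaches from about 0.275 to 1 m from the base axis. Payload 8.4 kg.
Tool frame: the origin (TCP) lies at the very end of the fingers, on their centre line; the grasp point (between the pads) lies 19 mm behind it; z points along the fingers, y is the line along which they close (so a half turn about z gives the same grasp; the last joint's range is limited). The gripper opens to 85 mm and grips with 20 to 120 N. Pads are 22 mm wide; open, the fingers measure 114 mm over their backs; the gripper's body (76 mm by 85 mm) begins 54 mm behind the grasp point. The pads swing forward as they close: fully open they stand 13 mm farther back than shut.
Start: joints at [69.076, 20.225, 93.587, -0, 66.188, -0.138], TCP at [0.222, 0.584, 0.231] pointing down, gripper open.
Joint ranges: [-150.9, 150.9], [-52.94, 120.26], [3.33, 152.33], [-74.26, 254.26], [0, 154.13], [-172.89, 172.89]. Speed limits (degrees/s): [127.2, 127.2, 159.86, 180, 180, 180].

INTERFACE

Orientations are given as [roll, pitch, yaw] about the fixed x, y, z axes, in that order (R = Rz(yaw) Ry(pitch) Rx(roll)).
In Python, from station import monitor, viewer, ticket gives the robot as it stands. The module is installed in compiled form; this text tells all that it offers.
- The arm moves only by the shell command python3 -m creep 'ROWS' [FORCE]. ROWS is JSON, one flat list of numbers, 7 for each row, row after row: the shift along the tool's x, y, z in m, then the turn, a rotation vector about the tool's x, y, z in units of 5 degrees (1.0 is 5 degrees), then the finger opening in m, from 0 to 0.0854. In form: [x, y, z, rx, ry, rz, gripper, x, y, z, rx, ry, rz, gripper, ...]. A call has 1 to 12 rows; each row is the pose to reach, as a shift and turn from the pose commanded when the call began, along the tool's axes at that moment; what a row does not reach only later rows make up. A row lasts 1/12 s, in which the tool goes at most 41.7 mm and 7.16 degrees, less where a joint would pass 70% of its speed; a pose out of reach is approached as far as the arm can. A call with a gripper value outside its range is refused whole. The fingers move at their own pace and stop on an object; FORCE is the grip in N (left out, the last holds). Time passes only in rows, so rows that repeat a pose let the fingers close. It gives the time, the measured TCP pose, the force, the opening and the grip force at its end, in the units of the state.
- monitor.observe(): the state, without advancing time (a new reading comes with each control period).
- viewer.get_image(name): name is "scene" or "top" or "wrist"; returns a dict with "color" (384x512x3 uint8, blue, green, red), "fx", "fy", "cx", "cy" (pixels), "distortion" ([k1, k2, p1, p2, k3] as OpenCV has them; the pictures are not rectified), "extrinsics" (4x4, takes a point from camera to world coordinates). Camera axes: x right, y down, z forward; pixel columns grow to the right and rows downward; lengths in m; the calibration is good to about 2 mm. A picture is of the moment at which its call begins. There is no depth.
- ticket.sign_off(): hands the job in; it is judged then, once.
The state is a dict: "t": time; "joint_pos": joint angles; "qvel": joint speeds; "effort": joint torques, N m; "ee_pos": TCP position; "tool_rot": TCP orientation; "ft_force": force on the tool from outside, world axes, zero at the start; "moment": the same for the moment, N m; "gripper_width": finger opening in m; "gripper_force": force on a finger pad.
Only numpy, scipy, OpenCV 4.12 (cv2) and the standard library are available. Lean on these libraries where they do the work, as an engineer would, in place of code of your own. Each camera call takes 0.05 s, during which the arm holds its last target. There are 200 camera calls.

## Working session

There is one attempt and no reset: what is moved stays moved. The work goes in short steps, Python scripts to look and compute and a shell command to move; the robot and the scene stay as the last step left them, time stands still between calls to the robot, and variables do not carry over. Pictures are saved under pics/ and viewed, at most 10 in all, crops included, and the job is handed in when it is done.

```bash
mkdir -p pics
cat > h.py <<'E'
import numpy as np, cv2, pickle
from scipy.spatial.transform import Rotation as R
from station import monitor, viewer, ticket
def shot(cam,name):
    im=viewer.get_image(cam); cv2.imwrite(f'pics/{name}.png',im['color']); pickle.dump(im,open(f'pics/{name}.pkl','wb')); return im
def load(n): return pickle.load(open(f'pics/{n}.pkl','rb'))
def ray(im,uv):
    K=np.array([[im['fx'],0,im['cx']],[0,im['fy'],im['cy']],[0,0,1.]])
    p=cv2.undistortPoints(np.array([[uv]],float),K,np.array(im['distortion'],float))[0,0]
    T=np.array(im['extrinsics']); d=T[:3,:3]@np.array([p[0],p[1],1]); return T[:3,3],d/np.linalg.norm(d)
def atz(im,uv,z):
    o,d=ray(im,uv); return o+d*(z-o[2])/d[2]
def tri(*obs):
    A=np.zeros((3,3));b=np.zeros(3);L=[]
    for im,uv in obs:
        o,d=ray(im,uv);P=np.eye(3)-np.outer(d,d);A+=P;b+=P@o;L.append((o,P))
    x=np.linalg.solve(A,b); return x,[np.linalg.norm(P@(x-o)) for o,P in L]
def proj(im,X):
    K=np.array([[im['fx'],0,im['cx']],[0,im['fy'],im['cy']],[0,0,1.]])
    Ti=np.linalg.inv(np.array(im['extrinsics']))
    return cv2.projectPoints(np.atleast_2d(np.array(X,float)),cv2.Rodrigues(Ti[:3,:3])[0],Ti[:3,3],K,np.array(im['distortion'],float))[0][:,0]
def to(p,rpy=None):
    """shift/turn (tool axes, 5deg units) from current measured pose to world p, rpy"""
    s=monitor.observe(); Rt=R.from_euler('xyz',s['tool_rot'],degrees=True)
    d=Rt.inv().apply(np.array(p)-s['ee_pos'])
    rv=np.zeros(3) if rpy is None else np.degrees((Rt.inv()*R.from_euler('xyz',rpy,degrees=True)).as_rotvec())/5
    return d.round(4),rv.round(2)
E
python3 - <<'E'
from h import *
a=shot('scene','s0');b=shot('top','t0');c=shot('wrist','w0')
cv2.imwrite('pics/s0x.png',cv2.resize(a['color'],(800,600)));cv2.imwrite('pics/t0x.png',cv2.resize(b['color'],(800,600)))
print(monitor.observe())
for i in(a,b,c): print(np.round(i['extrinsics'],3).tolist(),i['fx'])
E
```

```text
{'t': 0.15, 'joint_pos': array([ 6.90744837e+01,  2.02553797e+01,  9.36201818e+01,  3.40339686e-04,
        6.61889843e+01, -1.36473778e-01]), 'qvel': array([ 0.00872043, -0.09219053, -0.1291566 ,  0.043342  , -0.04405963,
       -0.02009922]), 'effort': array([ 3.23571394e-04, -6.05645227e+01, -3.42341387e+01,  3.38833627e-05,
        6.08978487e-03, -2.69700456e-05]), 'ee_pos': array([0.22168138, 0.58395637, 0.23070558]), 'tool_rot': array([-1.79935455e+02, -4.64957428e-04,  1.59210820e+02]), 'ft_force': array([-0.53218614, -0.33942162, -0.44741368]), 'moment': array([ 0.01426324, -0.01084431, -0.02201362]), 'gripper_force': 0.0, 'gripper_width': 0.08549942949809392}
[[0.537, -0.494, 0.684, -0.373], [-0.844, -0.295, 0.449, -0.589], [-0.02, -0.818, -0.575, 0.911], [0.0, 0.0, 0.0, 1.0]] 472.48079577661537
[[0.028, -0.984, 0.177, 0.387], [-1.0, -0.027, 0.007, 0.015], [-0.003, -0.178, -0.984, 1.248], [0.0, 0.0, 0.0, 1.0]] 416.6587718786694
[[0.356, 0.893, 0.274, 0.15], [0.934, -0.34, -0.106, 0.611], [-0.002, 0.294, -0.956, 0.373], [0.0, 0.0, 0.0, 1.0]] 292.6305449696506
```

View pics/s0x.png

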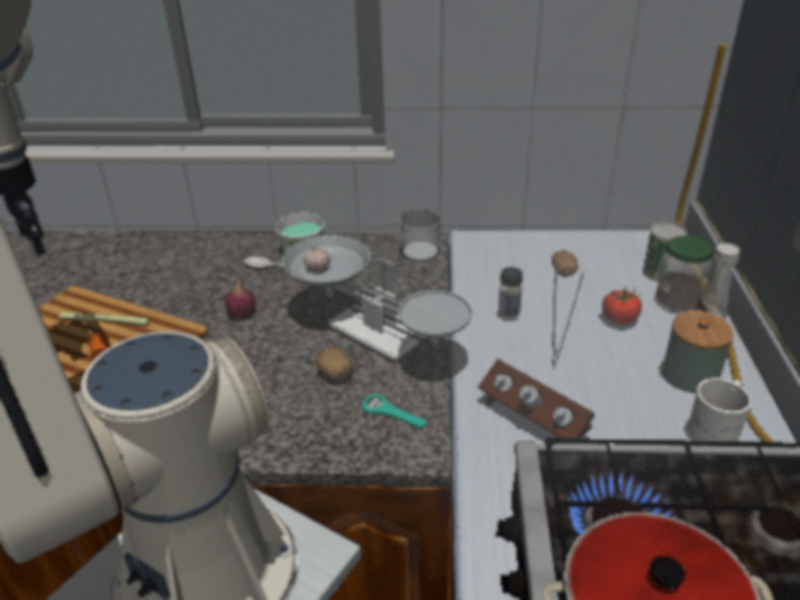

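View pics/t0x.png

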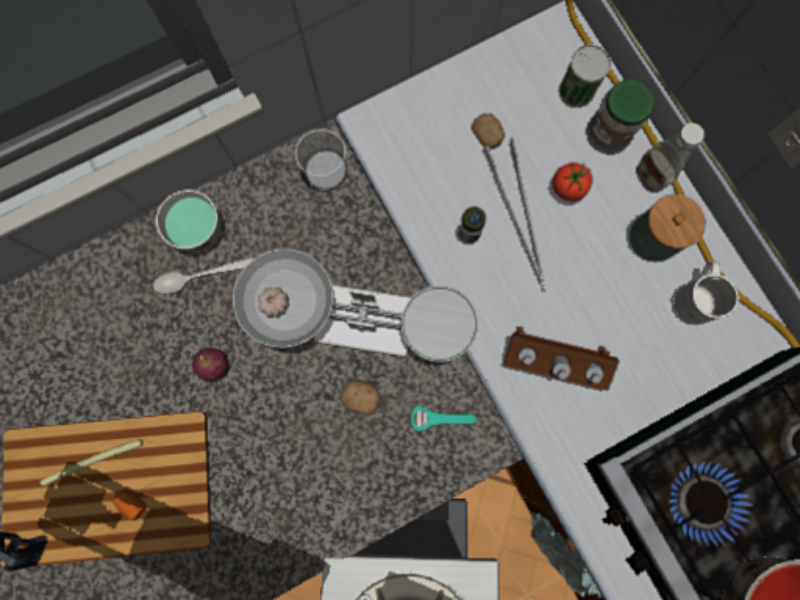

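The scene view shows potato (333,364), onion (240,302), garlic in the goods pan (317,259), flat pan (434,312) and stand with three knobs (503,382), (528,397), (562,416), in 800x600 pixels. The top view shows the same things at potato (360,396), onion (209,364), garlic (272,301), goods pan (284,298), flat pan (438,323), weights (527,355), (562,368), (595,373).

Run:
```python
from h import *
s=load('s0');t=load('t0')
k=.64
P={'potato':((333,364),(360,396)),'onion':((240,302),(209,364)),'garlic':((317,259),(272,301)),'gpan rim':((327,262),(284,298)),'wpan':((434,312),(438,323)),'wA':((503,382),(527,355)),'wB':((528,397),(562,368)),'wC':((562,416),(595,373)),'jar':((511,275),(473,215))}
for n,(a,b) in P.items():
    x,e=tri((s,np.array(a)*k),(t,np.array(b)*k)); print(n,x.round(3),np.round(e,4))
for n,uv in {'standTL':(517,330),'BL':(505,362),'TR':(617,358),'BR':(608,388)}.items(): print(n,atz(t,np.array(uv)*k,.06).round(3))
# crops upscaled
c1=cv2.resize(s['color'][200:300,290:400],None,fx=4,fy=4,interpolation=cv2.INTER_CUBIC)
c2=cv2.resize(t['color'][200:260,310:400],None,fx=4,fy=4,interpolation=cv2.INTER_CUBIC)
c3=cv2.resize(t['color'][150:280,110:260],None,fx=2.4,fy=2.4,interpolation=cv2.INTER_CUBIC)
H=np.zeros((600,800,3),np.uint8);H[:400,:440]=c1;H[:240,440:800]=c2;H[250:250+312,440:800]=c3;cv2.imwrite('pics/c.png',H)
```

```text
potato [0.436 0.1   0.022] [0.0014 0.0014]
onion [0.489 0.383 0.028] [0.0007 0.0007]
garlic [0.595 0.254 0.117] [0.0005 0.0005]
gpan rim [0.602 0.235 0.112] [0.0004 0.0004]
wpan [ 0.564 -0.039  0.114] [0.0002 0.0002]
wA [ 0.518 -0.206  0.056] [0.0005 0.0005]
wB [ 0.494 -0.265  0.069] [0.0024 0.0024]
wC [ 0.488 -0.327  0.062] [0.0014 0.0014]
jar [ 0.768 -0.099  0.1  ] [0.0017 0.0017]
standTL [ 0.563 -0.187  0.06 ]
BL [ 0.504 -0.165  0.06 ]
TR [ 0.517 -0.369  0.06 ]
BR [ 0.462 -0.351  0.06 ]
```

View pics/c.png

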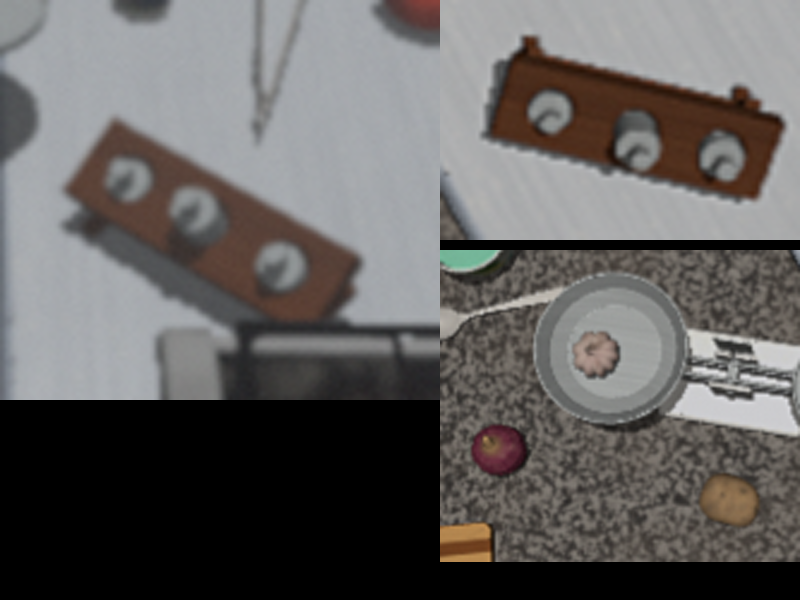

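The crop shows the weights clearly: left recess (550,110) is the flat 50 g, middle (637,145) the tall 200 g, right (722,157) the 100 g. The garlic sits in the goods pan a little left of centre, and the potato's long axis runs roughly along image x.

Run:
```python
from h import *
s=load('s0');t=load('t0')
def seg(im,uv,z,f,r=26):
    u,v=np.array(uv)*.64; u,v=int(u),int(v)
    hsv=cv2.cvtColor(im['color'],cv2.COLOR_BGR2HSV).astype(int)
    m=f(hsv).astype(np.uint8); k=np.zeros_like(m);k[v-r:v+r,u-r:u+r]=1;m&=k
    m=cv2.morphologyEx(m,cv2.MORPH_OPEN,np.ones((3,3),np.uint8))
    n,l,st,c=cv2.connectedComponentsWithStats(m);i=1+np.argmax(st[1:,4])
    cnt=max(cv2.findContours((l==i).astype(np.uint8),cv2.RETR_EXTERNAL,cv2.CHAIN_APPROX_NONE)[0],key=len)[:,0]
    W=np.array([atz(im,p,z)[:2] for p in cnt]).astype(np.float32)
    (cx,cy),ax,an=cv2.fitEllipse(W*1000)
    return c[i],np.round([cx,cy]),np.round(ax),round(an)
pot=lambda h:(h[...,0]>8)&(h[...,0]<22)&(h[...,1]>85)
oni=lambda h:((h[...,0]>160)|(h[...,0]<5))&(h[...,1]>80)
gar=lambda h:((h[...,0]>165)|(h[...,0]<14))&(h[...,1]>25)
for n,f,a,b,z in(('pot',pot,(333,364),(360,396),.023),('oni',oni,(240,302),(209,364),.032),('gar',gar,(317,259),(272,301),.12)):
    A=seg(s,a,z,f);B=seg(t,b,z,f);x,e=tri((s,A[0]),(t,B[0]));print(n,A,B,x.round(3),np.round(e,4))
print(to([.36,.35,.34],[180,0,150]))
```

```text
pot (array([212.94814815, 231.3962963 ]), array([440., 106.]), array([54., 77.]), 144) (array([230.23261391, 253.82254197]), array([436., 100.]), array([57., 72.]), 159) [0.435 0.1   0.029] [0.001 0.001]
oni (array([153.22173913, 193.7173913 ]), array([483., 378.]), array([55., 89.]), 140) (array([134.89171975, 233.38535032]), array([487., 380.]), array([57., 62.]), 168) [0.486 0.381 0.028] [0.0008 0.0008]
gar (array([202.34810127, 165.47468354]), array([593., 254.]), array([44., 77.]), 131) (array([174.47148289, 192.66920152]), array([594., 253.]), array([48., 49.]), 95) [0.594 0.254 0.119] [0.0007 0.0007]
(array([-0.2124, -0.1698, -0.1091]), array([-0.01,  0.  ,  1.84]))
```

Run:
```python
from h import *
print(to([.487,.381,.13],[180,0,168]),to([.487,.381,.006],[180,0,168]))
```

```text
(array([-0.3201, -0.0955,  0.1008]), array([-0.01, -0.  , -1.76])) (array([-0.3201, -0.0953,  0.2248]), array([-0.01, -0.  , -1.76]))
```

```bash
python3 -m creep '[-0.32,-0.0955,0.1,0,0,-1.76,0.085,-0.32,-0.0955,0.1,0,0,-1.76,0.085,-0.32,-0.0955,0.1,0,0,-1.76,0.085,-0.32,-0.0955,0.1,0,0,-1.76,0.085,-0.32,-0.0955,0.1,0,0,-1.76,0.085,-0.32,-0.0955,0.1,0,0,-1.76,0.085,-0.32,-0.0955,0.1,0,0,-1.76,0.085,-0.32,-0.0955,0.1,0,0,-1.76,0.085,-0.32,-0.0955,0.1,0,0,-1.76,0.085,-0.32,-0.0955,0.1,0,0,-1.76,0.085]' 25
python3 - <<'E'
from h import *
w=shot('wrist','w1');w['color']
hsv=cv2.cvtColor(w['color'],cv2.COLOR_BGR2HSV).astype(int)
m=(((hsv[...,0]>160)|(hsv[...,0]<5))&(hsv[...,1]>80)).astype(np.uint8)
m=cv2.morphologyEx(m,cv2.MORPH_OPEN,np.ones((5,5),np.uint8))
n,l,st,c=cv2.connectedComponentsWithStats(m);i=1+np.argmax(st[1:,4]);print(st[i],c[i],atz(w,c[i],.03))
t=load('t0');print(tri((w,c[i]),(t,(134.9,233.4))))
print(proj(w,[[.602,.235,.12],[.487,.381,.032]]), monitor.observe()['ee_pos'],to([.487,.381,.006],[180,0,168]))
E
```

```text
t: 0.98
ee_pos: [0.489, 0.3786, 0.1297]
tool_rot: [-179.9, -0.0, 167.8]
ft_force: [-0.2, -0.1, 0.8]
gripper_width: 0.085
gripper_force: 0.0
[ 222  154   74   72 3352] [257.71718377 186.75208831] [0.48426343 0.38554295 0.03      ]
(array([0.48841049, 0.38471267, 0.01425809]), [np.float64(0.00041704457307772285), np.float64(0.0004170445730778864)])
[[ 84.89607861 423.680276  ]
 [253.23915415 191.4719942 ]] [0.48772518 0.38015971 0.1304183 ] (array([0.0007, 0.0008, 0.1244]), array([-0.01, -0.01, -0.03]))
```

View pics/w1.png

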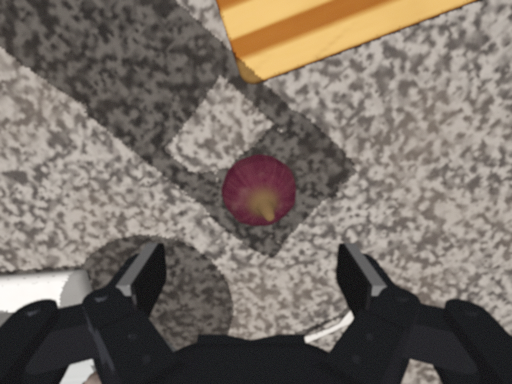

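The onion is centred at pixel (258,187), midway between the fingers, with the board clear of it.

```bash
python3 -m creep '[0.003,0.003,0.04,0,0,0,0.085,0.003,0.003,0.08,0,0,0,0.085,0.003,0.003,0.11,0,0,0,0.085,0.003,0.003,0.124,0,0,0,0.085,0.003,0.003,0.124,0,0,0,0.085,0.003,0.003,0.124,0,0,0,0.05,0.003,0.003,0.124,0,0,0,0.05,0.003,0.003,0.124,0,0,0,0.05,0.003,0.003,0.124,0,0,0,0.05,0.003,0.003,0.124,0,0,0,0.05,0.003,0.003,0.10,0,0,0,0.05,0.003,0.003,0.06,0,0,0,0.05]' 25
python3 - <<'E'
from h import *
print(monitor.observe())
E
```

```text
t: 2.03
ee_pos: [0.4826, 0.3833, 0.0693]
tool_rot: [-179.7, -0.2, 168.0]
ft_force: [0.4, 0.9, -1.1]
gripper_width: 0.0626
gripper_force: 28.9
{'t': 2.0333, 'joint_pos': array([ 3.83189069e+01,  3.04168187e+01,  1.01186254e+02, -4.94490976e-03,
        4.87572483e+01, -3.96882232e+01]), 'qvel': array([ 1.12641899e-02, -4.20131647e+01, -1.25821843e+01, -6.78835930e-02,
        5.19735417e+01, -3.60829558e-02]), 'effort': array([ 8.50798795e-02, -5.91864610e+01, -2.51383245e+01,  1.00052962e-02,
       -1.98087126e+00, -4.06143972e-04]), 'ee_pos': array([0.48257094, 0.38325372, 0.06927373]), 'tool_rot': array([-179.72035902,   -0.22725816,  168.00984713]), 'ft_force': array([ 0.42263927,  0.86471546, -1.1014038 ]), 'moment': array([-0.06370796, -0.02690003, -0.01278394]), 'gripper_force': 28.910603346303105, 'gripper_width': 0.06263918861575492}
```

Run:
```python
from h import *
print(to([.648,.224,.19],[180,0,168]),to([.648,.224,.097],[180,0,168]))
```

```text
(array([-0.1944, -0.122 , -0.1209]), array([-0.06, -0.05,  0.  ])) (array([-0.1948, -0.1216, -0.0279]), array([-0.06, -0.05,  0.  ]))
```

```bash
python3 -m creep '[0,0,-0.04,0,0,0,0.05,0,0,-0.08,0,0,0,0.05,-0.02,-0.01,-0.12,0,0,0,0.05,-0.05,-0.03,-0.12,0,0,0,0.05,-0.08,-0.05,-0.12,0,0,0,0.05,-0.115,-0.07,-0.12,0,0,0,0.05,-0.15,-0.095,-0.12,0,0,0,0.05,-0.18,-0.113,-0.12,0,0,0,0.05,-0.194,-0.122,-0.12,0,0,0,0.05,-0.194,-0.122,-0.12,0,0,0,0.05,-0.194,-0.122,-0.12,0,0,0,0.05]'
python3 - <<'E'
from h import *
w=shot('wrist','w2');s=shot('scene','s2');t=shot('top','t2')
H=np.hstack([w['color'][::1,:400],cv2.resize(t['color'][140:268,110:243],(400,384))]);cv2.imwrite('pics/v2.png',H)
print(to([.648,.224,.097],[180,0,168]),monitor.observe()['ft_force'],proj(w,[[.600,.234,.123]]))
E
```

```text
t: 2.95
ee_pos: [0.6494, 0.2247, 0.1916]
tool_rot: [180.0, -0.0, 167.9]
ft_force: [-0.5, 0.6, -1.6]
gripper_width: 0.0631
gripper_force: 28.9
(array([-0.0004, -0.0025,  0.0945]), array([ 0.  , -0.01,  0.01])) [-0.0330258  -0.48802784 -1.54672991] [[248.84465275 139.51856475]]
```

View pics/v2.png

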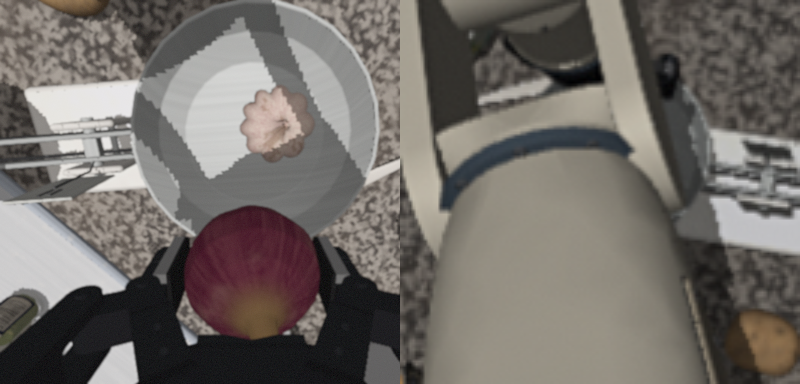

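The onion is held stem up; the pan rim spans columns 131 to 377 and its top is at row 0; garlic sits at (277,122).

Run:
```python
from h import *
w=load('w2');t=load('t0');th=np.linspace(0,6.28,13)
for p in((131,130),(377,130),(254,0),(150,55),(358,55)):
    print(p,atz(w,p,.1226).round(4))
from scipy.optimize import least_squares
P=np.array([atz(w,p,.1226)[:2] for p in((131,130),(377,130),(254,0),(150,55),(358,55))])
r=least_squares(lambda q:np.hypot(*(P-q[:2]).T)-.089,[.6,.234]);print(r.x,r.fun)
print('garlic',atz(w,(277,122),.121))
```

```text
(131, 130) [0.5761 0.154  0.1226]
(377, 130) [0.6128 0.3239 0.1226]
(254, 0) [0.5166 0.2555 0.1226]
(150, 55) [0.5328 0.1822 0.1226]
(358, 55) [0.5616 0.3157 0.1226]
[0.60350196 0.23690636] [-1.65979709e-03 -1.53713186e-03 -9.02618783e-05  4.13197987e-04
  2.53777638e-04]
garlic [0.59243955 0.25605271 0.121     ]
```

```bash
python3 -m creep '[0,-0.002,0.03,0,0,0,0.05,0,-0.002,0.06,0,0,0,0.05,0,-0.002,0.08,0,0,0,0.05,0,-0.002,0.088,0,0,0,0.05,0,-0.002,0.094,0,0,0,0.05,0,-0.002,0.094,0,0,0,0.05,0,-0.002,0.094,0,0,0,0.065,0,-0.002,0.094,0,0,0,0.072,0,-0.002,0.094,0,0,0,0.078,0,-0.002,0.094,0,0,0,0.078,0,-0.002,0.06,0,0,0,0.078,0,-0.002,0.02,0,0,0,0.078]'
python3 - <<'E'
from h import *
w=shot('wrist','w3');cv2.imwrite('pics/w3.png',w['color']);print(to([.53,.16,.19],[180,0,69]),to([.436,.100,.12],[180,0,69]))
E
```

```text
t: 4.1
ee_pos: [0.6468, 0.2229, 0.169]
tool_rot: [-179.8, -0.3, 168.0]
ft_force: [0.6, 0.6, 1.2]
gripper_width: 0.0779
gripper_force: 0.0
(array([ 0.1058, -0.0885, -0.011 ]), array([ 0.1 ,  0.02, 19.8 ])) (array([ 0.1858, -0.167 ,  0.0581]), array([ 0.1 ,  0.02, 19.8 ]))
```

View pics/w3.png

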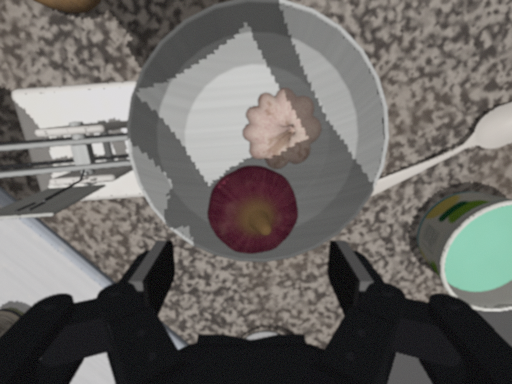

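The onion lies in the pan at pixel (253,210), the garlic still at (283,128); the free space is on the upper left, toward the robot and the other pan.

```bash
python3 -m creep '[0,0,-0.03,0,0,2,0.085,0.04,-0.03,-0.03,0,0,4,0.085,0.075,-0.065,-0.03,0,0,5.5,0.085,0.11,-0.095,-0.03,0,0,7,0.085,0.145,-0.125,-0.02,0,0,8.5,0.085,0.165,-0.15,0,0,0,10,0.085,0.185,-0.167,0.02,0,0,11.5,0.085,0.185,-0.167,0.04,0,0,13,0.085,0.185,-0.167,0.058,0,0,14.4,0.085,0.185,-0.167,0.058,0,0,15.8,0.085,0.185,-0.167,0.058,0,0,17.2,0.085,0.185,-0.167,0.058,0,0,19.8,0.085]'
python3 - <<'E'
from h import *
w3=load('w3')
print('onion',atz(w3,(253,210),.117),'garlic',atz(w3,(283,128),.11))
w=shot('wrist','w4')
hsv=cv2.cvtColor(w['color'],cv2.COLOR_BGR2HSV).astype(int)
m=((hsv[...,0]>8)&(hsv[...,0]<22)&(hsv[...,1]>85)).astype(np.uint8)
m=cv2.morphologyEx(m,cv2.MORPH_OPEN,np.ones((7,7),np.uint8))
n,l,st,c=cv2.connectedComponentsWithStats(m);i=1+np.argmax(st[1:,4]);print(st[i],c[i])
cnt=max(cv2.findContours((l==i).astype(np.uint8),cv2.RETR_EXTERNAL,cv2.CHAIN_APPROX_NONE)[0],key=len)[:,0]
W=np.array([atz(w,p,.023)[:2] for p in cnt]).astype(np.float32);print(cv2.fitEllipse(W*1000),tri((w,c[i]),(load('t0'),(230.2,253.8))))
print(monitor.observe()['ee_pos'],to([.436,.1,.003],[180,0,69]))
E
```

```text
t: 5.15
ee_pos: [0.4335, 0.0985, 0.1133]
tool_rot: [180.0, -0.0, 81.7]
ft_force: [0.1, 0.9, -0.1]
gripper_width: 0.0851
gripper_force: 0.0
onion [0.64413534 0.22487136 0.117     ] garlic [0.59323163 0.25633866 0.11      ]
[ 220  149   72   86 5151] [254.01358959 190.88681809]
((435.1787414550781, 100.6861343383789), (59.6758918762207, 78.16574096679688), 160.56797790527344) (array([0.43553654, 0.10028738, 0.01627667]), [np.float64(0.00023802766191387015), np.float64(0.00023802766191388978)])
[0.43364584 0.09857181 0.11347608] (array([0.0017, 0.002 , 0.1105]), array([ 0.01, -0.01,  2.43]))
```

```bash
python3 -m creep '[0.002,0.0015,0.03,0,0,1.2,0.085,0.002,0.0015,0.07,0,0,2.2,0.085,0.002,0.0015,0.10,0,0,2.2,0.085,0.002,0.0015,0.11,0,0,2.2,0.085,0.002,0.0015,0.11,0,0,2.2,0.085,0.002,0.0015,0.11,0,0,2.2,0.045,0.002,0.0015,0.11,0,0,2.2,0.045,0.002,0.0015,0.11,0,0,2.2,0.045,0.002,0.0015,0.11,0,0,2.2,0.045,0.002,0.0015,0.11,0,0,2.2,0.045,0.002,0.0015,0.08,0,0,2.2,0.045,0.002,0.0015,0.04,0,0,2.2,0.045]' 25
python3 - <<'E'
from h import *
print(to([.572,.197,.20],[180,0,56]),to([.572,.197,.19],[180,0,50]))
print(to([.435,.100,.20]))
E
```

```text
t: 6.2
ee_pos: [0.4333, 0.0999, 0.0734]
tool_rot: [-179.8, 0.1, 71.1]
ft_force: [1.1, 0.9, -0.2]
gripper_width: 0.0569
gripper_force: 27.9
(array([ 0.1365,  0.0994, -0.1272]), array([-0.03,  0.03,  3.02])) (array([ 0.1366,  0.0994, -0.1172]), array([-0.03,  0.03,  4.22]))
(array([ 0.0004,  0.0012, -0.1267]), array([0., 0., 0.]))
```

```bash
python3 - <<'E'
from h import *
print(to([.575,.191,.19],[180,0,56]))
E
python3 -m creep '[0,0,-0.04,0,0,0,0.045,0,0,-0.08,0,0,0,0.045,0.01,0.008,-0.117,0,0,0.5,0.045,0.035,0.025,-0.117,0,0,1,0.045,0.065,0.046,-0.117,0,0,1.5,0.045,0.095,0.068,-0.117,0,0,2,0.045,0.12,0.088,-0.117,0,0,2.5,0.045,0.132,0.1,-0.117,0,0,3,0.045,0.132,0.104,-0.117,0,0,3,0.045,0.132,0.104,-0.117,0,0,3,0.045]'
python3 - <<'E'
from h import *
print(monitor.observe()['ft_force'],to([.575,.191,.10],[180,0,56]))
E
```

```text
(array([ 0.1319,  0.1042, -0.1173]), array([-0.03,  0.03,  3.02]))
t: 7.03
ee_pos: [0.5767, 0.1914, 0.1914]
tool_rot: [179.9, -0.1, 56.2]
ft_force: [-0.5, -0.9, -1.6]
gripper_width: 0.0568
gripper_force: 27.9
[-0.51108411 -0.87145442 -1.59317744] (array([-0.0014, -0.0013,  0.0914]), array([ 0.01, -0.01,  0.04]))
```

```bash
python3 -m creep '[-0.001,-0.001,0.03,0,0,0,0.045,-0.001,-0.001,0.06,0,0,0,0.045,-0.001,-0.001,0.075,0,0,0,0.045,-0.001,-0.001,0.083,0,0,0,0.045,-0.001,-0.001,0.088,0,0,0,0.045,-0.001,-0.001,0.088,0,0,0,0.045]'
python3 - <<'E'
from h import *
print(monitor.observe()['ft_force'])
w=shot('wrist','w5');s=shot('scene','s5')
H=np.hstack([w['color'],cv2.resize(s['color'][140:250,140:222],(286,384))]);cv2.imwrite('pics/v5.png',H)
E
```

```text
t: 7.53
ee_pos: [0.5747, 0.1912, 0.1032]
tool_rot: [180.0, -0.1, 56.1]
ft_force: [1.2, 3.5, 2.2]
gripper_width: 0.0565
gripper_force: 26.1
[1.15371846 3.5324612  2.24748993]
```

View pics/v5.png

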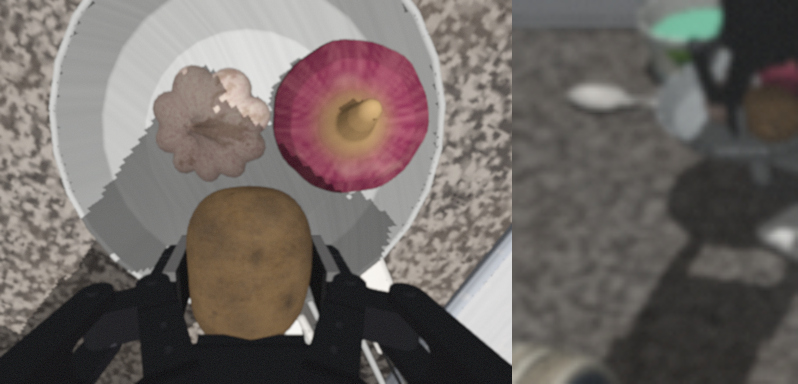

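The potato (250,260) touches the pan's slope, its end between garlic (210,125) and onion (350,115), with some room to move inward; I'll shift inward and release.

```bash
python3 -m creep '[0.004,0,0,0,0,0,0.045,0.008,0,0,0,0,0,0.045,0.011,0,0.001,0,0,0,0.045,0.011,0,0.003,0,0,0,0.045,0.011,0,0.003,0,0,0,0.06,0.011,0,0.003,0,0,0,0.065,0.011,0,0.003,0,0,0,0.07,0.011,0,0.003,0,0,0,0.075,0.009,0,0.003,0,0,0,0.075,0.009,0,-0.03,0,0,0,0.075,0.009,0,-0.07,0,0,0,0.075,0.009,0,-0.10,0,0,0,0.075]'
python3 - <<'E'
from h import *
w=shot('wrist','w6');print(to([.40,-.2,.25],[180,0,78]))
w['color']
E
```

```text
t: 8.63
ee_pos: [0.5798, 0.1984, 0.2043]
tool_rot: [180.0, -0.0, 56.1]
ft_force: [1.6, 1.0, 0.9]
gripper_width: 0.0747
gripper_force: 0.0
(array([-0.4332,  0.0715, -0.0421]), array([ 0.08, -0.07, -4.39]))
```

View pics/w6.png

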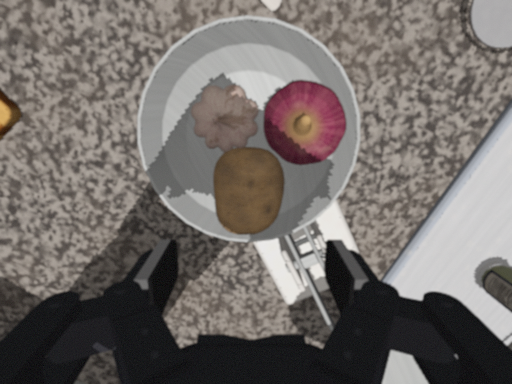

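All three lie inside the rim: garlic (225,118), onion (305,122), potato (249,190), with the pan centre near (250,130). Next come the weights.

Run:
```python
from h import *
w=load('w6')
for n,p,z in(('g',(225,118),.11),('o',(305,122),.118),('p',(249,190),.11)): x=atz(w,p,z);print(n,x.round(3),np.hypot(*(x[:2]-[.6035,.237])).round(3))
print(to([.45,-.24,.26],[180,0,-13]))
```

```text
g [0.597 0.262 0.11 ] 0.026
o [0.646 0.225 0.118] 0.044
p [0.579 0.203 0.11 ] 0.042
(array([-0.4384,  0.1354, -0.0518]), array([ 1.000e-02, -1.100e-01,  1.381e+01]))
```

```bash
python3 -m creep '[0,0,-0.04,0,0,1,0.075,-0.03,0.01,-0.052,0,0,2,0.06,-0.07,0.022,-0.052,0,0,3.3,0.05,-0.11,0.034,-0.052,0,0,4.6,0.045,-0.15,0.046,-0.052,0,0,6,0.045,-0.19,0.058,-0.052,0,0,7.3,0.045,-0.23,0.07,-0.052,0,0,8.6,0.045,-0.27,0.083,-0.052,0,0,10,0.045,-0.31,0.096,-0.052,0,0,11.3,0.045,-0.35,0.108,-0.052,0,0,12.6,0.045,-0.39,0.12,-0.052,0,0,13.8,0.045,-0.438,0.135,-0.052,0,0,13.8,0.045]'
python3 -m creep '[0,0,0,0,0,0,0.045,0,0,0,0,0,0,0.045,0,0,0,0,0,0,0.045]'
python3 - <<'E'
from h import *
w=shot('wrist','w7');s=shot('scene','s7')
H=np.zeros((600,800,3),np.uint8);H[:384,:512]=w['color'];H[400:600,0:300]=cv2.resize(s['color'][160:240,200:320],(300,200));cv2.imwrite('pics/v7.png',H)
E
```

```text
t: 9.68
ee_pos: [0.4489, -0.2323, 0.2544]
tool_rot: [180.0, -0.0, -13.3]
ft_force: [0.5, -0.2, 1.1]
gripper_width: 0.045
gripper_force: 0.0
t: 9.93
ee_pos: [0.4499, -0.2304, 0.2541]
tool_rot: [-180.0, 0.0, -13.0]
ft_force: [1.5, 0.1, -0.0]
gripper_width: 0.0448
gripper_force: 0.0
```

View pics/v7.png

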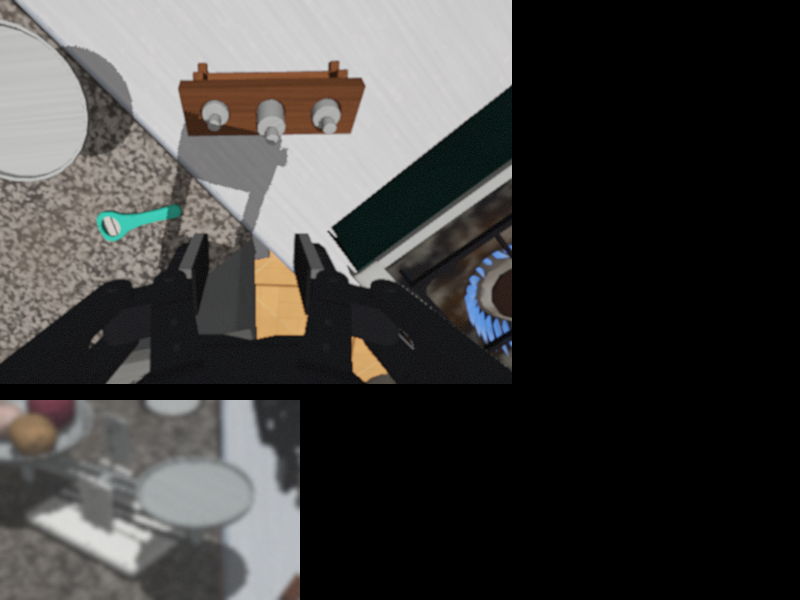

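The wrist view shows stand squared to the image, knobs of the 50 g at (214,123), 200 g at (272,135), 100 g at (328,126); the goods pan is down with all three vegetables and the flat pan is up.

```bash
cat > st.py <<'E'
from h import *
from scipy.optimize import least_squares
t=load('t0');s=load('s0');w=load('w7')
H={'50':.028,'200':.053,'100':.036};Y={'50':.062,'200':0,'100':-.062}
def model(q,n,l):
    Rz=R.from_euler('z',q[3]); ax=np.array([-np.sin(.56),0,np.cos(.56)])
    return np.array(q[:3])+Rz.apply(np.array([0,Y[n],0])+ax*l)
O=[(w,'50',(214,123)),(w,'200',(272,136)),(w,'100',(329,126.5)),
   (t,'50',(338.5,227.5)),(t,'200',(359,237.5)),(t,'100',(381,239.5))]
def fit(O,off=.004,sc=None):
    f=lambda q:np.concatenate([(proj(im,model(q,n,H[n]-off))[0]-p)*(1.2 if im is not t else .5) for im,n,p in O])
    r=least_squares(f,[.50,-.265,.045,-.22]);return r
E
python3 - <<'E'
from st import *
for o in(.003,.007):
    r=fit(O,o);print(r.x.round(4),np.degrees(r.x[3]),r.fun.round(1))
r=fit(O[:3]);print(r.x.round(4),r.fun.round(1))
r=fit(O)
# orientation: tool z=-axis, tool y=-ys
q=r.x;ax=model(q,'200',1)-model(q,'200',0);ys=R.from_euler('z',q[3]).apply([0,1,0])
M=np.column_stack([np.cross(-ys,-ax),-ys,-ax]);e=R.from_matrix(M).as_euler('xyz',degrees=True);print(e)
for l in(.036,.10): p=model(q,'200',l);print(l,p.round(4),to(p,e))
E
```

```text
[ 0.5087 -0.2661  0.0481 -0.2204] -12.629181281823987 [-0.2 -0.7 -0.1  0.8  0.2 -0.6 -0.8  1.2  0.1  0.9 -0.2  1.2]
[ 0.5067 -0.2657  0.0515 -0.2204] -12.629181241443717 [-0.2 -0.7 -0.1  0.8  0.2 -0.6 -0.8  1.2  0.1  0.9 -0.2  1.2]
[ 0.5079 -0.266   0.0476 -0.2202] [ 0.1 -0.5 -0.   0.9 -0.1 -0.5]
[180.         -32.08563653 -12.62918128]
0.036 [ 0.4896 -0.2618  0.0794] (array([0.0454, 0.0229, 0.1747]), array([ 0.01,  6.42, -0.05]))
0.1 [ 0.4564 -0.2544  0.1337] (array([0.0114, 0.0231, 0.1205]), array([ 0.01,  6.42, -0.05]))
```

```bash
python3 -m creep '[0.002,0.005,0.03,0,1.2,0,0.04,0.004,0.01,0.06,0,2.5,0,0.04,0.008,0.016,0.09,0,3.8,0,0.04,0.011,0.023,0.12,0,5.1,0,0.04,0.011,0.023,0.12,0,6.42,0,0.04,0.011,0.023,0.12,0,6.42,0,0.04,0.011,0.023,0.12,0,6.42,0,0.04,0.011,0.023,0.12,0,6.42,0,0.04]' 70
python3 - <<'E'
from h import *
w=shot('wrist','w8');cv2.imwrite('pics/w8.png',w['color'])
E
```

```text
t: 10.7
ee_pos: [0.4561, -0.2542, 0.1341]
tool_rot: [180.0, -32.1, -12.8]
ft_force: [1.0, 0.1, 1.0]
gripper_width: 0.0402
gripper_force: 0.0
```

View pics/w8.png

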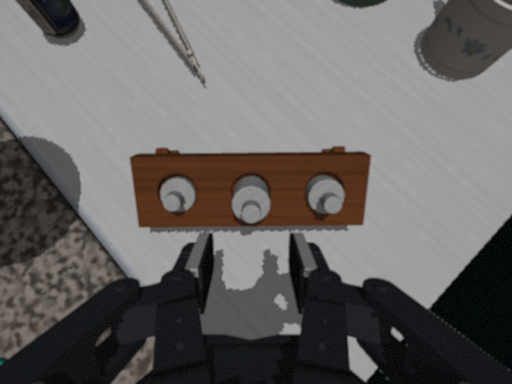

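Knob tops are at (173,203), (250,211), (330,204), and the 200 g lies between the finger tips' columns. That is my tenth picture, so from here I'll measure numerically.

```bash
cat >> st.py <<'E'
w8=load('w8')
O2=O[:3]+[(w8,'50',(173,202)),(w8,'200',(250.5,210)),(w8,'100',(330,203))]
Q=fit(O2,.003)
q=Q.x;ax=model(q,'200',1)-model(q,'200',0);ys=R.from_euler('z',q[3]).apply([0,1,0])
M=np.column_stack([np.cross(-ys,-ax),-ys,-ax]);E=R.from_matrix(M).as_euler('xyz',degrees=True)
E
python3 - <<'E'
from st import *
print(q.round(4),Q.fun.round(1),E,to(model(q,'200',.036),E),fit(O2+O[3:],.003).x.round(4),to(model([.5087,-.2661,.0481,-.2204],'200',.036),E))
E
```

```text
[ 0.5086 -0.2658  0.0451 -0.2134] [ 0.1 -0.2 -0.4  0.6 -0.8 -1.2 -0.2 -1.1  0.2  1.7  0.7 -0.4] [180.         -32.08563653 -12.22750123] (array([ 0.0003, -0.0005,  0.0679]), array([ 0.09, -0.02, -0.09])) [ 0.5086 -0.2658  0.0451 -0.2135] (array([ 0.002 , -0.0003,  0.0654]), array([ 0.09, -0.02, -0.09]))
```

```bash
python3 -m creep '[0.001,0,0.03,0,0,0,0.04,0.001,0,0.05,0,0,0,0.04,0.001,0,0.06,0,0,0,0.04,0.001,0,0.065,0,0,0,0.04,0.001,0,0.065,0,0,0,0.04,0.001,0,0.065,0,0,0,0.004,0.001,0,0.065,0,0,0,0.004,0.001,0,0.065,0,0,0,0.004,0.001,0,0.065,0,0,0,0.004,0.001,0,0.065,0,0,0,0.004,0.001,0,0.065,0,0,0,0.004]' 70
```

```text
t: 11.67
ee_pos: [0.4905, -0.2627, 0.0805]
tool_rot: [-179.9, -32.2, -12.9]
ft_force: [-2.3, 4.4, 7.7]
gripper_width: 0.0107
gripper_force: 68.9
```

```bash
python3 -m creep '[0,0,-0.004,0,0,0,0.004,0,0,-0.015,0,0,0,0.004,0,0,-0.035,0,0,0,0.004,0,0,-0.055,0,0,0,0.004,0,0,-0.055,0,0,0,0.004,0,0,-0.055,0,0,0,0.004]'
python3 - <<'E'
from st import *
a=shot('wrist','w9')
s=monitor.observe();print(s['ft_force'])
# where is the 200 knob top: compare patches near recess B with that of before
b=load('w8')
for n in('50','200','100'):
    u=proj(a,model(q,n,.008))[0];c=a['color'][int(u[1])-8:int(u[1])+9,int(u[0])-8:int(u[0])+9].mean((0,1));print(n,u.round(),c.round())
s=monitor.observe();Rt=R.from_euler('xyz',s['tool_rot'],degrees=True)
for l in(-.002,.007,.012,.02,.03): # expected weight below tool
    X=s['ee_pos']+Rt.apply([0,0,l]);u=proj(a,X)[0];print(l,u.round(),a['color'][int(u[1]),int(u[0])-12:int(u[0])+13:4].tolist())
E
```

```text
t: 12.17
ee_pos: [0.462, -0.2572, 0.1274]
tool_rot: [179.9, -32.2, -12.9]
ft_force: [-0.1, -0.4, -2.1]
gripper_width: 0.0107
gripper_force: 68.8
[ 0.43327691 -0.11484734 -2.02388961]
50 [173. 200.] [116. 117. 117.]
200 [248. 199.] [44. 60. 87.]
100 [323. 198.] [120. 122. 121.]
-0.002 [251. 246.] [[22, 19, 23], [86, 87, 86], [87, 87, 86], [92, 93, 92], [89, 91, 91], [80, 82, 81], [20, 21, 21]]
0.007 [251. 238.] [[26, 25, 28], [132, 135, 134], [135, 137, 137], [139, 141, 140], [139, 143, 142], [117, 119, 119], [27, 30, 28]]
0.012 [251. 234.] [[37, 36, 37], [134, 136, 136], [135, 137, 136], [135, 137, 136], [135, 137, 137], [130, 132, 132], [34, 34, 35]]
0.02 [251. 229.] [[142, 143, 141], [136, 137, 137], [138, 139, 137], [137, 138, 138], [138, 140, 140], [138, 139, 139], [136, 137, 138]]
0.03 [251. 222.] [[85, 86, 86], [97, 98, 99], [119, 120, 121], [137, 138, 138], [121, 123, 123], [103, 103, 103], [91, 91, 91]]
```

Run:
```python
from st import *
print('top',atz(t,np.array((438,323))*.64,.1164),'scene',atz(s,np.array((434,312))*.64,.115), 'gpan top',atz(t,np.array((284,298))*.64,.1226))
P=np.array([atz(w,p,.127)[:2] for p in((88,110),(28,181),(60,170),(60,40),(20,22))])
r=least_squares(lambda p:np.hypot(*(P-p[:2]).T)-.068,[.56,-.04]);print('w7',r.x,r.fun)
x=np.array([.562,-.039])
print(to([*x,.21],[180,0,-13]),to([*x,.162],[180,0,-13]))
```

```text
top [ 0.5636402  -0.03920571  0.1164    ] scene [ 0.56274505 -0.04052624  0.115     ] gpan top [0.59978963 0.23282553 0.1226    ]
w7 [ 0.56673242 -0.0426802 ] [-0.00204229  0.00226219 -0.00087042  0.00418916 -0.00166165]
(array([ 0.0853, -0.2349, -0.0447]), array([-0.  , -6.44,  0.01])) (array([ 0.0598, -0.2349, -0.0041]), array([-0.  , -6.44,  0.01]))
```

Run:
```python
from h import *
print(to([.602,-.0495,.215],[180,0,-13]),to([.462,-.257,.215]))
```

```text
(array([ 0.123 , -0.2337, -0.0269]), array([-0.  , -6.44,  0.01])) (array([ 0.0468, -0.0001, -0.0748]), array([0., 0., 0.]))
```

```bash
python3 -m creep '[0.015,0,-0.025,0,0,0,0.004,0.03,0,-0.05,0,-0.6,0,0.004,0.046,-0.015,-0.07,0,-1.3,0,0.004,0.055,-0.04,-0.068,0,-2.1,0,0.004,0.063,-0.07,-0.064,0,-2.9,0,0.004,0.072,-0.1,-0.058,0,-3.7,0,0.004,0.082,-0.13,-0.052,0,-4.4,0,0.004,0.092,-0.16,-0.046,0,-5.1,0,0.004,0.103,-0.19,-0.039,0,-5.8,0,0.004,0.113,-0.215,-0.033,0,-6.44,0,0.004,0.123,-0.234,-0.027,0,-6.44,0,0.004,0.123,-0.234,-0.027,0,-6.44,0,0.004]'
python3 -m creep '[0,0,0,0,0,0,0.004,0,0,0,0,0,0,0.004,0,0,0,0,0,0,0.004]'
python3 - <<'E'
from h import *
a=shot('wrist','w10');s=monitor.observe();print(s['ft_force'],s['gripper_width'])
# rows of grey profile to find weight outline below the tool: expected cylinder edges
Rt=R.from_euler('xyz',s['tool_rot'],degrees=True)
b=shot('scene','s10');g=cv2.cvtColor(b['color'],cv2.COLOR_BGR2GRAY)
for l in(0,.005,.021,.038):
    X=s['ee_pos']+Rt.apply([0,0,l]);u=proj(b,X)[0];print(l,u.round(1),g[int(round(u[1])),int(u[0])-12:int(u[0])+13].tolist())
print(to([.602,-.0495,.163],[180,0,-13]))
E
```

```text
t: 13.22
ee_pos: [0.6058, -0.043, 0.2128]
tool_rot: [-179.6, 0.2, -12.6]
ft_force: [-0.2, 0.2, -2.0]
gripper_width: 0.0108
gripper_force: 68.8
t: 13.47
ee_pos: [0.6008, -0.0488, 0.2138]
tool_rot: [-179.9, 0.2, -12.9]
ft_force: [-0.4, 0.5, -1.9]
gripper_width: 0.0107
gripper_force: 68.8
[ 0.02692656 -0.85225035 -2.16720006] 0.010645126302384551
0 [287.6 164.8] [102, 90, 85, 89, 93, 102, 104, 99, 84, 72, 72, 73, 74, 76, 72, 61, 73, 105, 142, 168, 181, 182, 181, 179, 180]
0.005 [287.5 166.3] [87, 90, 90, 91, 93, 98, 97, 90, 85, 77, 77, 76, 79, 79, 79, 75, 90, 127, 161, 178, 183, 183, 181, 180, 182]
0.021 [287.4 171.1] [95, 95, 100, 101, 101, 101, 97, 86, 80, 82, 88, 87, 89, 90, 88, 86, 98, 132, 167, 182, 183, 185, 183, 180, 180]
0.038 [287.3 176.2] [96, 97, 98, 101, 104, 99, 90, 83, 82, 87, 88, 89, 91, 90, 87, 91, 109, 145, 173, 184, 184, 186, 183, 181, 180]
(array([0.0012, 0.    , 0.0515]), array([-0.01,  0.03,  0.01]))
```

```bash
python3 -m creep '[0.001,0,0.02,0,0,0,0.004,0.001,0,0.035,0,0,0,0.004,0.001,0,0.043,0,0,0,0.004,0.001,0,0.046,0,0,0,0.004,0.001,0,0.048,0,0,0,0.004,0.001,0,0.049,0,0,0,0.004,0.001,0,0.05,0,0,0,0.004,0.001,0,0.051,0,0,0,0.004,0.001,0,0.051,0,0,0,0.004]'
python3 -m creep '[0,0,0.001,0,0,0,0.004,0,0,0.002,0,0,0,0.004,0,0,0.003,0,0,0,0.004,0,0,0.003,0,0,0,0.004]'
python3 -m creep '[0,0,0.001,0,0,0,0.004,0,0,0.002,0,0,0,0.004,0,0,0.003,0,0,0,0.004,0,0,0.003,0,0,0,0.004]'
```

```text
t: 14.32
ee_pos: [0.6028, -0.0489, 0.164]
tool_rot: [-180.0, 0.1, -12.9]
ft_force: [-0.0, 0.1, -2.2]
gripper_width: 0.0108
gripper_force: 68.8
t: 14.65
ee_pos: [0.6025, -0.0489, 0.1605]
tool_rot: [-180.0, 0.1, -12.9]
ft_force: [0.5, -0.2, -1.8]
gripper_width: 0.0108
gripper_force: 68.8
t: 14.98
ee_pos: [0.6027, -0.0489, 0.1577]
tool_rot: [-180.0, 0.1, -12.9]
ft_force: [0.0, 0.4, 0.9]
gripper_width: 0.0105
gripper_force: 69.0
```

```bash
python3 -m creep '[0,0,0,0,0,0,0.012,0,0,0,0,0,0,0.016,0,0,0,0,0,0,0.022,0,0,0,0,0,0,0.03,0,0,0,0,0,0,0.036,0,0,0,0,0,0,0.036,0,0,-0.03,0,0,0,0.036,0,0,-0.06,0,0,0,0.036,0,0,-0.085,0,0,0,0.036,0,0,-0.085,0,0,0,0.036]'
python3 - <<'E'
from st import *
a=shot('wrist','w11')
print('200 knob expected px',proj(a,[[.6027,-.0489,.121+.053],[.6027,-.0489,.154]]))
g=cv2.cvtColor(a['color'],cv2.COLOR_BGR2GRAY);u=proj(a,[.6027,-.0489,.154])[0].astype(int)
print(g[u[1]-50:u[1]+51:10,u[0]-60:u[0]+61:6])
e=to(model(q,'100',.09),E);f=to(model(q,'100',.021),E);print(e,f)
E
```

```text
t: 15.82
ee_pos: [0.6056, -0.0492, 0.2482]
tool_rot: [-179.9, -0.3, -12.9]
ft_force: [1.1, -0.2, 0.2]
gripper_width: 0.0361
gripper_force: 0.0
200 knob expected px [[251.55600572 204.16385867]
 [251.52011618 196.38473762]]
[[ 62  60  61  63  71  71  53  67  32  78 100 100  99 102  99 182 182 182
  179 182 183]
 [103 105 115  68  55  57  71  64  54  73  56  90 100  98 103 103 135 180
  180 181 181]
 [120 119 120  97  72  86  86  93  89  92  92  94  96  93  78  92 108 182
  181 180 180]
 [118 119  91  83  91  91  91  94  93  71  64  74  93  93  93  91  92  73
  170 180 181]
 [116  72  92  90  91  92  93  91  61  94  96  92  61  92  93  91  90  91
   91  93 184]
 [ 63  92  90  94  92  92  91  92  92  87  70  93  90  89  92  92  91  92
  150 162 166]
 [ 89  91  91  90  91  88  91  91  93  93  95  89  91  92  93  94  92  93
  175 172 158]
 [ 93  94  93  92  93  93  92  93  95  90  92  94  92  91  93  92  90  94
  171 171 173]
 [ 95  95  95  98 154 129 163 172 173 171 170 170 170 169 136  91  94  91
  173 171 170]
 [100 171  77  65  30 169 171 170 171 172 171 168 168 166 134  93   6  66
   89 169 142]
 [ 17  34  66  35  19 171 170 172 172 174 173 174 172 171 166  90  10  46
   64  27  18]]
(array([-0.0926,  0.2954,  0.1238]), array([ 0.03,  6.38, -0.14])) (array([-0.0561,  0.295 ,  0.1824]), array([ 0.03,  6.38, -0.14]))
```

```bash
python3 -m creep '[-0.01,0.03,0.01,0,0.6,0,0.036,-0.02,0.06,0.02,0,1.3,0,0.036,-0.028,0.09,0.03,0,2,0,0.036,-0.037,0.12,0.04,0,2.7,-0.05,0.036,-0.046,0.15,0.05,0,3.4,-0.05,0.036,-0.055,0.18,0.06,0,4.1,-0.1,0.036,-0.065,0.21,0.07,0,4.8,-0.1,0.036,-0.075,0.24,0.085,0,5.5,-0.1,0.036,-0.085,0.27,0.1,0,6.1,-0.1,0.036,-0.0925,0.295,0.123,0,6.38,-0.14,0.036,-0.0925,0.295,0.123,0,6.38,-0.14,0.036,-0.0925,0.295,0.123,0,6.38,-0.14,0.036]'
python3 -m creep '[0,0,0,0,0,0,0.036,0,0,0,0,0,0,0.036]'
python3 - <<'E'
from st import *
a=shot('wrist','w12');print(to(model(q,'100',.021),E))
b=load('w8');u0=proj(b,model(q,'100',.033))[0]
# template match the 100 knob from w8, scale by distance
g=cv2.cvtColor(a['color'],cv2.COLOR_BGR2GRAY);gb=cv2.cvtColor(b['color'],cv2.COLOR_BGR2GRAY)
u1=proj(a,model(q,'100',.033))[0];print(u1,u0)
print(g[int(u1[1])-30:int(u1[1])+32:4,int(u1[0])-36:int(u1[0])+37:4])
E
```

```text
t: 16.87
ee_pos: [0.4556, -0.2996, 0.1284]
tool_rot: [-179.6, -31.2, -12.1]
ft_force: [0.2, 0.2, 0.7]
gripper_width: 0.0361
gripper_force: 0.0
t: 17.03
ee_pos: [0.4554, -0.2995, 0.128]
tool_rot: [-179.5, -31.1, -12.3]
ft_force: [0.2, -0.8, 0.4]
gripper_width: 0.0359
gripper_force: 0.0
(array([-0.0059,  0.0188,  0.0733]), array([-0.09,  0.19, -0.01]))
[275.38248407 211.94179186] [330.583361   202.67369383]
[[ 53  52  52  52  50  52  42  34  53  43  31  34  49  53  52  49  52  51
   51]
 [ 57  57  59  58  60  37  70  90  93  94  96  80  33  58  60  58  59  58
   60]
 [ 54  55  58  58  48  65  89 134 140 139 143 127  72  37  56  56  55  55
   57]
 [ 58  60  59  56  47  87 139 138 138 143 141 135 135  42  55  60  59  58
   57]
 [ 54  55  53  53  52 134 136 141 140 137 139 141 137 104  50  56  56  60
   62]
 [ 62  61  63  62  67 138 141 139 122 105 117 137 140 135  54  60  57  60
   58]
 [ 57  59  58  57  68 140 137 103  90 109 100 112 139 137  58  58  57  57
   58]
 [ 57  58  57  56  58 137 136  72 140 139 143 126 137 129  60  62  63  63
   59]
 [ 58  59  60  62  54 124 130 108 139 140 139 139 138  69  58  58  58  55
   54]
 [ 59  63  62  60  62  48  97 102 139 136 141 138  80  59  59  59  62  59
   62]
 [ 61  62  62  61  61  60  35  43 115 136 132  74  60  59  57  61  60  60
   60]
 [ 54  56  56  55  57  54  58  30  30  36  56  59  61  61  63  61  60  58
   60]
 [ 58  55  57  58  56  57  56  54  47  55  55  53  63  61  58  63  61  62
   60]
 [ 70  70  70  71  71  70  70  73  67  69  69  69  22  91  91  83  72 107
  107]
 [141 147 120 154 126 143 126 128 155 118 153 151  12  83  96 101 113 162
  161]
 [162 162 160 161 162 164 161 161 162 163 161 160  11  54  94  96 127 134
  162]]
```

```bash
python3 -m creep '[-0.006,0.019,0.01,0,0.19,0,0.036,-0.006,0.019,0.03,0,0.19,0,0.036,-0.006,0.019,0.055,0,0.19,0,0.036,-0.006,0.019,0.066,0,0.19,0,0.036,-0.006,0.019,0.072,0,0.19,0,0.036,-0.006,0.019,0.072,0,0.19,0,0.036,-0.006,0.019,0.072,0,0.19,0,0.004,-0.006,0.019,0.072,0,0.19,0,0.004,-0.006,0.019,0.072,0,0.19,0,0.004,-0.006,0.019,0.072,0,0.19,0,0.004,-0.006,0.019,0.072,0,0.19,0,0.004]'
python3 - <<'E'
from st import *
s=monitor.observe();p=model(q,'100',0);a=model(q,'100',1)-p;print('l',(s['ee_pos']-p)@a,'lat',s['ee_pos']-p-a*((s['ee_pos']-p)@a))
E
```

```text
t: 18.0
ee_pos: [0.4848, -0.3244, 0.0655]
tool_rot: [-179.6, -32.3, -12.1]
ft_force: [-1.5, 1.6, 5.3]
gripper_width: 0.011
gripper_force: 68.9
l 0.023074338508157516 lat [ 0.00130369 -0.00057976  0.00087579]
```

Same grip width as before. Lift along the axis.

```bash
python3 -m creep '[0,0,-0.004,0,0,0,0.004,0,0,-0.015,0,0,0,0.004,0,0,-0.035,0,0,0,0.004,0,0,-0.055,0,0,0,0.004,0,0,-0.055,0,0,0,0.004]'
python3 - <<'E'
from st import *
a=shot('wrist','w13')
for n in('50','100'):
    u=proj(a,model(q,n,.008))[0];print(n,a['color'][int(u[1])-5:int(u[1])+6,int(u[0])-5:int(u[0])+6].mean((0,1)).round())
b=shot('top','t13');print(monitor.observe()['ft_force'])
print(to([.565,-.041,.22],[180,0,-13]))
E
```

```text
t: 18.42
ee_pos: [0.4549, -0.319, 0.1135]
tool_rot: [-179.7, -32.3, -12.1]
ft_force: [0.7, -1.0, -1.1]
gripper_width: 0.0103
gripper_force: 68.5
50 [94. 95. 95.]
100 [29. 49. 86.]
[-0.7178372   0.37292925 -0.64748978]
(array([ 0.0986, -0.2953, -0.0639]), array([-0.11, -6.46,  0.19]))
```

```bash
python3 -m creep '[0.02,0,-0.03,0,0,0,0.004,0.04,-0.01,-0.06,0,-0.6,0,0.004,0.055,-0.035,-0.085,0,-1.3,0,0.004,0.065,-0.065,-0.095,0,-2,0,0.004,0.072,-0.1,-0.095,0,-2.8,0,0.004,0.078,-0.13,-0.09,0,-3.6,0.1,0.004,0.083,-0.165,-0.085,0,-4.4,0.1,0.004,0.088,-0.2,-0.08,0,-5.1,0.1,0.004,0.092,-0.23,-0.075,0,-5.8,0.15,0.004,0.096,-0.26,-0.07,-0.1,-6.46,0.19,0.004,0.0986,-0.295,-0.064,-0.1,-6.46,0.19,0.004,0.0986,-0.295,-0.064,-0.1,-6.46,0.19,0.004]'
python3 -m creep '[0,0,0,0,0,0,0.004,0,0,0,0,0,0,0.004,0,0,0,0,0,0,0.004]'
python3 - <<'E'
from st import *
print(monitor.observe()['ft_force'],to([.565,-.041,.147],[180,0,-13]))
a=shot('wrist','w14')
g=cv2.cvtColor(a['color'],cv2.COLOR_BGR2GRAY)
# pan height from the far rim (x' direction) : print gradient along ray of rim pts for different z
for z in(.109,.115,.121,.127):
    print(z,[proj(a,[.565+.068*np.cos(k),-.041+.068*np.sin(k),z])[0].round(1).tolist() for k in(-.2,.8,2,2.9)])
E
```

```text
t: 19.52
ee_pos: [0.5667, -0.0365, 0.2183]
tool_rot: [-179.7, 0.2, -12.8]
ft_force: [0.3, -0.9, -1.6]
gripper_width: 0.0109
gripper_force: 68.6
t: 19.77
ee_pos: [0.5645, -0.0402, 0.2185]
tool_rot: [-179.8, 0.2, -12.8]
ft_force: [-0.1, -0.2, -1.0]
gripper_width: 0.0105
gripper_force: 68.6
[-0.07262729 -0.17616994 -1.00803596] (array([0.0009, 0.0009, 0.0715]), array([-0.03,  0.04,  0.03]))
0.109 [[250.0, 107.3], [184.4, 146.9], [194.4, 228.7], [250.8, 254.0]]
0.115 [[250.0, 107.5], [182.8, 148.0], [193.2, 231.5], [250.8, 257.2]]
0.121 [[250.0, 107.6], [181.2, 149.1], [191.9, 234.3], [250.8, 260.6]]
0.127 [[249.9, 107.8], [179.5, 150.3], [190.6, 237.3], [250.8, 264.1]]
```

Lower until contact: expected TCP about 0.144 if the pan is still up.

```bash
python3 -m creep '[0.001,0.001,0.03,0,0,0,0.004,0.001,0.001,0.055,0,0,0,0.004,0.001,0.001,0.065,0,0,0,0.004,0.001,0.001,0.069,0,0,0,0.004,0.001,0.001,0.07,0,0,0,0.004,0.001,0.001,0.071,0,0,0,0.004,0.001,0.001,0.072,0,0,0,0.004,0.001,0.001,0.072,0,0,0,0.004]'
python3 -m creep '[0,0,0.001,0,0,0,0.004,0,0,0.002,0,0,0,0.004,0,0,0.002,0,0,0,0.004]'
python3 -m creep '[0,0,0.001,0,0,0,0.004,0,0,0.002,0,0,0,0.004,0,0,0.002,0,0,0,0.004]'
```

```text
t: 20.48
ee_pos: [0.5661, -0.042, 0.1486]
tool_rot: [-179.9, -0.0, -12.9]
ft_force: [0.3, 0.2, -0.8]
gripper_width: 0.0106
gripper_force: 68.7
t: 20.73
ee_pos: [0.5655, -0.0417, 0.1458]
tool_rot: [-179.9, 0.1, -12.9]
ft_force: [0.7, 0.2, -1.2]
gripper_width: 0.011
gripper_force: 68.7
t: 20.98
ee_pos: [0.5653, -0.0418, 0.1434]
tool_rot: [-179.9, 0.1, -12.9]
ft_force: [0.3, 0.3, -1.4]
gripper_width: 0.0111
gripper_force: 68.7
```

```bash
python3 -m creep '[0,0,0.001,0,0,0,0.004,0,0,0.002,0,0,0,0.004,0,0,0.002,0,0,0,0.004]'
python3 -m creep '[0,0,0.001,0,0,0,0.004,0,0,0.002,0,0,0,0.004,0,0,0.002,0,0,0,0.004]'
python3 - <<'E'
from h import *
b=shot('scene','s15');g=cv2.cvtColor(b['color'],cv2.COLOR_BGR2GRAY);s=load('s0')
gs=cv2.cvtColor(s['color'],cv2.COLOR_BGR2GRAY)
# near rim of pans as seen from scene: vertical profile at pan column
for n,X in(('w',[.565-.055,-.041-.04]),('g',[.6035-.07,.237-.055])):
    for z in(.11,.127): print(n,z,proj(b,[*X,z])[0].round(1))
    u=proj(b,[*X,.118])[0];c=int(u[0]);r=int(u[1]);print(r-14,gs[r-14:r+15,c].tolist(),g[r-14:r+15,c].tolist())
E
```

```text
t: 21.23
ee_pos: [0.5653, -0.0418, 0.1414]
tool_rot: [-179.9, 0.1, -12.9]
ft_force: [0.6, 0.1, -1.6]
gripper_width: 0.011
gripper_force: 68.7
t: 21.48
ee_pos: [0.5654, -0.0418, 0.1394]
tool_rot: [-179.9, 0.1, -12.9]
ft_force: [0.7, 1.2, 0.5]
gripper_width: 0.0108
gripper_force: 68.7
w 0.11 [280.7 215.4]
w 0.127 [280.8 210.5]
199 [152, 149, 150, 150, 149, 149, 148, 150, 151, 148, 148, 147, 149, 145, 128, 99, 79, 70, 69, 69, 69, 63, 60, 61, 57, 54, 52, 55, 58] [88, 86, 83, 84, 83, 83, 81, 81, 81, 81, 82, 83, 83, 84, 81, 79, 81, 80, 78, 69, 63, 63, 61, 61, 63, 57, 53, 57, 60]
g 0.11 [209.3 183.5]
g 0.127 [208.8 178.9]
167 [94, 91, 88, 90, 85, 95, 118, 136, 146, 147, 147, 145, 136, 110, 81, 67, 70, 71, 72, 69, 68, 64, 60, 51, 50, 45, 50, 49, 52] [119, 120, 121, 127, 127, 125, 120, 116, 110, 103, 94, 84, 72, 70, 78, 83, 77, 71, 74, 76, 76, 76, 75, 69, 60, 56, 55, 55, 57]
```

```bash
python3 -m creep '[0,0,0.001,0,0,0,0.004,0,0,0.001,0,0,0,0.004,0,0,0.001,0,0,0,0.012,0,0,0.001,0,0,0,0.016,0,0,0.001,0,0,0,0.022,0,0,0.001,0,0,0,0.03,0,0,0.001,0,0,0,0.036,0,0,0.001,0,0,0,0.036,0,0,-0.03,0,0,0,0.036,0,0,-0.06,0,0,0,0.036,0,0,-0.09,0,0,0,0.036]'
python3 -m creep '[-0.03,0.03,-0.03,0,0,0,0.036,-0.06,0.06,-0.03,0,0,0,0.036,-0.09,0.09,-0.03,0,0,0,0.036,-0.11,0.12,-0.03,0,0,0,0.036,-0.13,0.15,-0.03,0,0,0,0.036,-0.13,0.18,-0.03,0,0,0,0.036,-0.13,0.2,-0.03,0,0,0,0.036,-0.13,0.2,-0.03,0,0,0,0.036,-0.13,0.2,-0.03,0,0,0,0.036,-0.13,0.2,-0.03,0,0,0,0.036,-0.13,0.2,-0.03,0,0,0,0.036,-0.13,0.2,-0.03,0,0,0,0.036]'
python3 - <<'E'
from h import *
b=shot('top','t16');c=shot('scene','s16');w=shot('wrist','w16')
# measure beam: match pan patches between first picture (beam -0.053) and now in scene view
s=load('s0')
def sub(cx,cy,h=22):
    return cx-h,cx+h,cy-h,cy+h
for n,(X,zs) in {'w':([.565,-.041],(.085,.103,.121)),'g':([.6035,.237],(.085,.103,.121))}.items():
    print(n,[proj(c,[*X,z])[0].round(1).tolist() for z in zs])
# edge of the near rim, several columns
for n,X,R0,h,z0 in(('w',[.565,-.041],.068,.006,.1104),('g',[.6035,.237],.089,.027,.0956)):
    for im,nm in((s,'start'),(c,'now')):
        g=cv2.GaussianBlur(cv2.cvtColor(im['color'],cv2.COLOR_BGR2GRAY),(3,3),0).astype(float)
        best=[]
        for z in np.arange(.08,.126,.001):
            th=np.linspace(0,2*np.pi,120)
            P=proj(im,np.c_[X[0]+R0*np.cos(th),X[1]+R0*np.sin(th),np.full(120,z+h)])
            Pi=proj(im,np.c_[X[0]+(R0+.005)*np.cos(th),X[1]+(R0+.005)*np.sin(th),np.full(120,z+h)])
            Pj=proj(im,np.c_[X[0]+(R0-.005)*np.cos(th),X[1]+(R0-.005)*np.sin(th),np.full(120,z+h)])
            f=lambda P:cv2.remap(g.astype(np.float32),P[:,0].astype(np.float32),P[:,1].astype(np.float32),cv2.INTER_LINEAR)[:,0]
            best.append((np.median(np.abs(f(Pi)-f(Pj))),round(z,3)))
        print(n,nm,sorted(best)[-4:])
E
```

```text
t: 22.45
ee_pos: [0.5651, -0.042, 0.2304]
tool_rot: [-179.9, 0.2, -12.9]
ft_force: [1.4, -0.5, 0.6]
gripper_width: 0.036
gripper_force: 0.0
t: 23.45
ee_pos: [0.3944, -0.207, 0.2594]
tool_rot: [-179.9, 0.1, -12.9]
ft_force: [-0.2, -0.1, -0.4]
gripper_width: 0.0358
gripper_force: 0.0
w [[278.3, 207.7], [278.3, 202.7], [278.3, 197.6]]
g [[209.5, 174.5], [209.0, 169.7], [208.6, 164.9]]
w start [(np.float32(25.75879), np.float64(0.108)), (np.float32(25.859375), np.float64(0.112)), (np.float32(26.119629), np.float64(0.109)), (np.float32(26.465332), np.float64(0.113))]
w now [(np.float32(30.50586), np.float64(0.113)), (np.float32(31.059082), np.float64(0.114)), (np.float32(31.677246), np.float64(0.106)), (np.float32(32.944336), np.float64(0.107))]
g start [(np.float32(23.527344), np.float64(0.098)), (np.float32(23.666504), np.float64(0.095)), (np.float32(23.785156), np.float64(0.097)), (np.float32(24.353027), np.float64(0.096))]
g now [(np.float32(21.839844), np.float64(0.096)), (np.float32(22.03955), np.float64(0.099)), (np.float32(22.174316), np.float64(0.098)), (np.float32(22.222656), np.float64(0.097))]
```

```bash
python3 -m creep '[-0.02,0.04,-0.03,0,0,0,0.036,-0.04,0.08,-0.06,0,0,0,0.036,-0.06,0.12,-0.09,0,0,0,0.036,-0.06,0.16,-0.12,0,0,0,0.036,-0.06,0.2,-0.12,0,0,0,0.036,-0.06,0.2,-0.12,0,0,0,0.036,-0.06,0.2,-0.12,0,0,0,0.036,-0.06,0.2,-0.12,0,0,0,0.036,-0.06,0.2,-0.12,0,0,0,0.036,-0.06,0.2,-0.12,0,0,0,0.036]'
cat > beam.py <<'E'
from h import *
def edges(nm):
    im=load(nm);g=cv2.cvtColor(im['color'],cv2.COLOR_BGR2GRAY).astype(np.float32);out={}
    for n,X,R0,h in(('w',[.565,-.041],.068,.006),('g',[.6035,.237],.089,.027)):
        rows=[]
        for th in np.radians(np.arange(185,265,8)):
            u=proj(im,[X[0]+R0*np.cos(th),X[1]+R0*np.sin(th),.103+h])[0]
            v=np.arange(u[1]-9,u[1]+9,.25).astype(np.float32);p=cv2.remap(g,np.full_like(v,u[0]),v,cv2.INTER_LINEAR)[:,0]
            d=-np.gradient(cv2.GaussianBlur(p[:,None],(1,9),1.5)[:,0]);i=np.argmax(d);w=np.clip(d[max(0,i-6):i+7],0,None)
            rows.append(round(float((v[max(0,i-6):i+7]*w).sum()/w.sum()-u[1]),2) if d[i]>1 else np.nan)
        out[n]=np.array(rows)
    return out
E
python3 - <<'E'
from beam import *
shot('scene','s17');shot('top','t17');print(monitor.observe()['ee_pos'])
for nm in('s0','s7','s17'): print(nm,edges(nm))
E
```

```text
t: 24.43
ee_pos: [0.2912, -0.3884, 0.3785]
tool_rot: [-179.8, 0.1, -12.9]
ft_force: [-0.5, 1.8, -0.3]
gripper_width: 0.0362
gripper_force: 0.0
[ 0.29137472 -0.38842888  0.37874249]
s0 {'w': array([-2.5 , -2.53, -2.01, -2.24, -2.16, -2.71, -2.57,  4.28,  6.97,
       -3.8 ]), 'g': array([1.91, 1.99, 2.3 , 2.31, 2.14, 2.02, 2.32, 2.  , 1.95, 1.47])}
s7 {'w': array([-1.9 , -5.64, -5.43, -5.53, -5.77, -5.8 , -6.04,  4.43,  6.97,
       -7.12]), 'g': array([ 4.83,  5.03,  5.42,  5.59,  0.02, -1.26, -3.21,  0.45,  5.34,
        5.2 ])}
s17 {'w': array([-2.05, -2.39, -1.98, -2.26, -1.92, -2.1 , -2.33,  4.42,  7.11,
       -3.55]), 'g': array([ 1.67,  1.9 ,  1.79,  2.99,  3.16, -4.35, -6.5 ,  2.87,  1.79,
        1.66])}
```

The beam sits at about -0.047 rad (goods some 29 g heavier), so the 50 g weight should bring it to about +0.033.

Run:
```python
from st import *
print(model(q,'50',.09),to(model(q,'50',.09),E))
```

```text
[ 0.47499679 -0.19509936  0.1213269 ] (array([ 0.1366, -0.2287,  0.2577]), array([ 0.01,  6.44, -0.13]))
```

```bash
python3 -m creep '[0.015,-0.03,0.01,0,0.6,0,0.036,0.03,-0.06,0.03,0,1.2,0,0.036,0.045,-0.09,0.05,0,1.9,0,0.036,0.06,-0.115,0.075,0,2.6,0,0.036,0.075,-0.14,0.1,0,3.3,0,0.036,0.09,-0.165,0.125,0,4,0,0.036,0.105,-0.19,0.15,0,4.7,0,0.036,0.12,-0.21,0.18,0,5.4,0,0.036,0.13,-0.2287,0.21,0,6,-0.13,0.036,0.1366,-0.2287,0.235,0,6.44,-0.13,0.036,0.1366,-0.2287,0.257,0,6.44,-0.13,0.036,0.1366,-0.2287,0.257,0,6.44,-0.13,0.036]'
python3 -m creep '[0,0,0,0,0,0,0.036,0,0,0,0,0,0,0.036]'
python3 - <<'E'
from st import *
a=shot('wrist','w18');print(to(model(q,'50',.0135),E))
g=cv2.cvtColor(a['color'],cv2.COLOR_BGR2GRAY)
u1=proj(a,model(q,'50',.025))[0];print(u1)
print(g[int(u1[1])-24:int(u1[1])+24:4,int(u1[0])-36:int(u1[0])+37:4])
E
```

```text
t: 25.53
ee_pos: [0.4775, -0.1917, 0.1332]
tool_rot: [-179.4, -32.2, -12.1]
ft_force: [1.0, 0.1, 0.2]
gripper_width: 0.0361
gripper_force: 0.0
t: 25.7
ee_pos: [0.4774, -0.1922, 0.1338]
tool_rot: [-179.3, -32.1, -12.2]
ft_force: [1.0, 0.5, -0.2]
gripper_width: 0.0361
gripper_force: 0.0
(array([-0.0091,  0.0039,  0.0864]), array([-0.13, -0.02,  0.01]))
[256.07124523 209.51758599]
[[ 59  58  58  57  57  59  41  47  81 105  78  52  39  57  61  59  59  59
   59]
 [ 59  57  58  57  58  43  75 143 152 148 152 151  79  37  58  54  58  56
   58]
 [ 59  60  61  61  57  72 147 148 149 149 153 151 149  61  59  61  62  64
   64]
 [ 57  53  57  58  46 123 146 147 148 150 150 151 146 125  46  56  56  55
   51]
 [ 62  63  61  62  49 146 145 144  98  99 101 147 146 144  49  66  67  65
   64]
 [ 67  70  66  66  60 143 145 110 141 153 146 107 144 141  56  64  66  69
   68]
 [ 65  63  63  59  60 103 145 123 147 148 151 132 145 109  62  64  64  67
   61]
 [ 66  63  63  64  65  63 140 126 146 147 146 135 139  61  64  64  61  63
   63]
 [ 67  65  63  67  65  62  63  70 139 146 145 117  66  67  67  68  64  65
   65]
 [ 66  66  66  63  65  65  66  61  37  43  42  65  66  65  65  66  65  62
   64]
 [ 64  64  65  64  61  63  60  62  59  59  62  62  61  62  58  61  60  60
   60]
 [ 63  65  63  65  63  64  66  66  63  65  66  64  67  68  65  68  68  65
   61]]
```

```bash
python3 -m creep '[-0.009,0.004,0.03,-0.1,0,0,0.036,-0.009,0.004,0.06,-0.1,0,0,0.036,-0.009,0.004,0.077,-0.1,0,0,0.036,-0.009,0.004,0.083,-0.1,0,0,0.036,-0.009,0.004,0.086,-0.1,0,0,0.036,-0.009,0.004,0.086,-0.1,0,0,0.036,-0.009,0.004,0.086,-0.1,0,0,0.004,-0.009,0.004,0.086,-0.1,0,0,0.004,-0.009,0.004,0.086,-0.1,0,0,0.004,-0.009,0.004,0.086,-0.1,0,0,0.004,-0.009,0.004,0.086,-0.1,0,0,0.004]' 70
python3 - <<'E'
from st import *
s=monitor.observe();p=model(q,'50',0);a=model(q,'50',1)-p;print('l',(s['ee_pos']-p)@a,'lat',s['ee_pos']-p-a*((s['ee_pos']-p)@a))
E
```

```text
t: 26.67
ee_pos: [0.5149, -0.2044, 0.0579]
tool_rot: [-179.9, -32.3, -12.2]
ft_force: [-0.5, 0.5, 0.3]
gripper_width: 0.0107
gripper_force: 68.2
l 0.014505985009170955 lat [ 0.00075215 -0.00084523  0.0005731 ]
```

```bash
python3 -m creep '[0,0,-0.004,0,0,0,0.004,0,0,-0.015,0,0,0,0.004,0,0,-0.035,0,0,0,0.004,0,0,-0.055,0,0,0,0.004,0,0,-0.055,0,0,0,0.004]'
python3 - <<'E'
from st import *
a=shot('wrist','w19')
u=proj(a,model(q,'50',.004))[0];print(a['color'][int(u[1])-5:int(u[1])+6,int(u[0])-5:int(u[0])+6].mean((0,1)).round(),monitor.observe()['ft_force'])
print(to([.528,-.033,.20],[180,0,-13]))
E
```

```text
t: 27.08
ee_pos: [0.4859, -0.1983, 0.1041]
tool_rot: [-179.9, -32.3, -12.2]
ft_force: [1.0, 0.3, -1.2]
gripper_width: 0.0108
gripper_force: 68.3
[32. 54. 93.] [0.25996984 0.68292287 0.26871952]
(array([ 0.0569, -0.1705, -0.0763]), array([-0.05, -6.46,  0.17]))
```

```bash
python3 -m creep '[0.02,0,-0.03,0,0,0,0.004,0.04,0,-0.065,0,-0.6,0,0.004,0.05,-0.015,-0.09,0,-1.3,0,0.004,0.054,-0.035,-0.095,0,-2,0,0.004,0.055,-0.06,-0.095,0,-2.8,0,0.004,0.056,-0.085,-0.092,0,-3.6,0.1,0.004,0.056,-0.11,-0.089,0,-4.4,0.1,0.004,0.057,-0.13,-0.085,0,-5.1,0.1,0.004,0.057,-0.15,-0.08,0,-5.8,0.15,0.004,0.057,-0.17,-0.076,0,-6.46,0.17,0.004,0.057,-0.17,-0.076,0,-6.46,0.17,0.004,0.057,-0.17,-0.076,0,-6.46,0.17,0.004]'
python3 -m creep '[0,0,0,0,0,0,0.004,0,0,0,0,0,0,0.004]'
python3 - <<'E'
from st import *
print(monitor.observe()['ft_force'],to([.528,-.033,.13],[180,0,-13]))
E
```

```text
t: 28.13
ee_pos: [0.5318, -0.0307, 0.2002]
tool_rot: [-179.7, 0.1, -12.8]
ft_force: [0.7, 0.3, -0.8]
gripper_width: 0.0108
gripper_force: 68.4
t: 28.3
ee_pos: [0.5299, -0.0331, 0.1973]
tool_rot: [-179.6, 0.0, -12.8]
ft_force: [-0.1, -0.4, -1.3]
gripper_width: 0.011
gripper_force: 68.4
[-0.12804722 -0.36167964 -1.26311179] (array([-0.0019,  0.0008,  0.0673]), array([-0.08,  0.  ,  0.03]))
```

```bash
python3 -m creep '[-0.002,0,0.03,0,0,0,0.004,-0.002,0,0.055,0,0,0,0.004,-0.002,0,0.064,0,0,0,0.004,-0.002,0,0.067,0,0,0,0.004,-0.002,0,0.0685,0,0,0,0.004,-0.002,0,0.07,0,0,0,0.004,-0.002,0,0.0715,0,0,0,0.004,-0.002,0,0.073,0,0,0,0.004,-0.002,0,0.0745,0,0,0,0.004,-0.002,0,0.0755,0,0,0,0.004,-0.002,0,0.0755,0,0,0,0.004]'
python3 -m creep '[0,0,0.001,0,0,0,0.004,0,0,0.002,0,0,0,0.004,0,0,0.002,0,0,0,0.004]'
```

```text
t: 29.22
ee_pos: [0.5276, -0.033, 0.1222]
tool_rot: [-179.7, 0.1, -13.0]
ft_force: [-0.1, 1.2, -0.5]
gripper_width: 0.011
gripper_force: 68.4
t: 29.47
ee_pos: [0.5275, -0.033, 0.12]
tool_rot: [-179.7, 0.1, -13.0]
ft_force: [0.3, -0.0, -0.6]
gripper_width: 0.0108
gripper_force: 68.5
```

```bash
python3 -m creep '[0,0,0.001,0,0,0,0.004,0,0,0.002,0,0,0,0.004,0,0,0.003,0,0,0,0.004,0,0,0.004,0,0,0,0.004,0,0,0.004,0,0,0,0.004,0,0,0.004,0,0,0,0.012,0,0,0.004,0,0,0,0.016,0,0,0.004,0,0,0,0.022,0,0,0.004,0,0,0,0.03,0,0,0.004,0,0,0,0.036,0,0,0.004,0,0,0,0.036,0,0,-0.01,0,0,0,0.036]'
python3 -m creep '[0,0,-0.03,0,0,0,0.036,0,0,-0.06,0,0,0,0.036,0,0,-0.09,0,0,0,0.036,-0.04,0.04,-0.12,0,0,0,0.036,-0.07,0.07,-0.14,0,0,0,0.036,-0.1,0.1,-0.16,0,0,0,0.036,-0.12,0.14,-0.18,0,0,0,0.036,-0.14,0.18,-0.2,0,0,0,0.036,-0.16,0.22,-0.22,0,0,0,0.036,-0.18,0.26,-0.24,0,0,0,0.036,-0.2,0.3,-0.24,0,0,0,0.036,-0.2,0.34,-0.24,0,0,0,0.036]'
python3 -m creep '[0,0,0,0,0,0,0.036,0,0,0,0,0,0,0.036,0,0,0,0,0,0,0.036,0,0,0,0,0,0,0.036,0,0,0,0,0,0,0.036,0,0,0,0,0,0,0.036,0,0,0,0,0,0,0.036,0,0,0,0,0,0,0.036,0,0,0,0,0,0,0.036,0,0,0,0,0,0,0.036,0,0,0,0,0,0,0.036,0,0,0,0,0,0,0.036]'
python3 - <<'E'
from beam import *
c=shot('scene','s20');t=shot('top','t20')
for nm in('s0','s7','s17','s20'): print(nm,edges(nm))
g=cv2.cvtColor(t['color'],cv2.COLOR_BGR2GRAY)
for n,X in(('200',[.6027,-.0489,.15]),('100',[.565,-.042,.13]),('50',[.5275,-.033,.12])):
    u=proj(t,X)[0].round().astype(int);print(n,u)
u=proj(t,[.565,-.041,.11])[0].astype(int);print(u);print(g[u[1]-24:u[1]+25:2,u[0]-24:u[0]+25:2])
E
```

```text
t: 30.47
ee_pos: [0.526, -0.0329, 0.1284]
tool_rot: [-179.7, 0.3, -13.0]
ft_force: [-0.8, 0.7, -1.0]
gripper_width: 0.0363
gripper_force: 0.0
t: 31.47
ee_pos: [0.282, -0.2724, 0.3621]
tool_rot: [-179.8, -0.1, -12.9]
ft_force: [0.9, -0.3, 0.6]
gripper_width: 0.036
gripper_force: 0.0
t: 32.47
ee_pos: [0.2837, -0.2717, 0.3602]
tool_rot: [-179.7, 0.1, -13.0]
ft_force: [0.3, 0.3, 0.5]
gripper_width: 0.0358
gripper_force: 0.0
s0 {'w': array([-2.5 , -2.53, -2.01, -2.24, -2.16, -2.71, -2.57,  4.28,  6.97,
       -3.8 ]), 'g': array([1.91, 1.99, 2.3 , 2.31, 2.14, 2.02, 2.32, 2.  , 1.95, 1.47])}
s7 {'w': array([-1.9 , -5.64, -5.43, -5.53, -5.77, -5.8 , -6.04,  4.43,  6.97,
       -7.12]), 'g': array([ 4.83,  5.03,  5.42,  5.59,  0.02, -1.26, -3.21,  0.45,  5.34,
        5.2 ])}
s17 {'w': array([-2.05, -2.39, -1.98, -2.26, -1.92, -2.1 , -2.33,  4.42,  7.11,
       -3.55]), 'g': array([ 1.67,  1.9 ,  1.79,  2.99,  3.16, -4.35, -6.5 ,  2.87,  1.79,
        1.66])}
s20 {'w': array([ 1.43,  1.48,  1.11,  0.99,  1.07,  1.27,  1.07,  4.85,  6.75,
       -0.3 ]), 'g': array([-1.21, -1.21, -1.48,  3.5 
[... 2029 characters left out ...]
72 161 142 167 163 156 169 173 174 174
  174 174 172 172 165 155 178]
 [211 113 114 143 176 175 175 174 148 170 131 178 169 172 163 171 171 171
  172 171 170 170 129 172 175]
 [209 169  76 137 152 179 178 178 178 168 128  97 145 174 173 175 172 172
  171 171 172 125 161 177 174]
 [209 214 118  45 134 145 179 178 180 146 177 181 179 155 175 174 175 175
  175 172 145 135 150 175 175]
 [191 202 110  48  52 139 139 176 177 177 134 117 163 177 176 176 176 177
  169 138 127  67 126 169 177]
 [ 69  76  88  78  54  37  74 127 160 167 174 179 178 178 177 180 165 143
  120 112  69  58 104 145 178]
 [ 96 105  76 111  81  39  47  46  63 149 113 120 138 150 128 114 151  96
   97 111  81  65  49 121 164]]
```

```bash
python3 -c "
from station import ticket
print(ticket.sign_off())"
```

```text
the job is handed in; nothing more can be done
None
```

I handed the job in at about 32 s: the potato, onion and garlic are in the dished pan, and the 200, 100 and 50 g weights are on the flat pan. I measured the beam at about +0.03 rad, inside the ±0.05 marks. The hand-in returned no verdict, and with my ten pictures used up I checked the 100 and 50 g placings, and the final state, only by pixel measurements.

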